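# Make up a tray of four packs

## Robot

A 7-joint arm with a two-finger parallel gripper is mounted at the origin on the work surface. World frame = base frame: x ahead of the robot, y to its left, z up, the work surface at z = 0. Lengths are in m, angles in rad, forces in N, time in s.
With the tool pointing down it reaches from about 0.4 to 0.85 m from the base axis. Payload 10.4 kg.
Tool frame: the origin (TCP) lies at the very end of the fingers, on their centre line; the grasp point (between the pads) lies 19 mm behind it; z points along the fingers, y is the line along which they close (so a half turn about z gives the same grasp; the last joint's range is limited). The gripper opens to 87 mm and grips with 3 to 60 N. Pads are 19 mm wide; open, the fingers measure 117 mm over their backs; the gripper's body (75 mm by 190 mm) begins 51 mm behind the grasp point.
Start: joints at [1.167, 0.332, -0.065, 1.46, 0.022, 1.35, -0.088], TCP at [0.232, -0.58, 0.223] pointing down, gripper open.
Joint ranges: [-2.6, 2.6], [-0.5, 2.12], [-1.47, 1.34], [0.16, 2.42], [-1.27, 4.41], [0.06, 2.06], [-2.6, 2.6]. Speed limits (rad/s): [2.22, 2.22, 2.79, 2.79, 3.14, 3.14, 3.14].

## Interface

Orientations are given as a unit quaternion [x, y, z, w].
In Python, from bench import status, camera, order gives the robot as it stands.
- The arm moves only by the tool jog_arm, never from a script. Its argument "plan" is a list of rows, each a list of 7 numbers: the turn, a rotation vector about the tool's x, y, z in rad, then the shift along the tool's x, y, z in mm, then the opening, from -1 (shut) to 1 (fully open). A call has 1 to 12 rows; each row is the pose to reach, as a shift and turn from the pose commanded when the call began, along the tool's axes at that moment; what a row does not reach only later rows make up. A row lasts 1/10 s, in which the tool goes at most 50 mm and 8.59 degrees, less where a joint would pass 70% of its speed; a pose out of reach is approached as far as the arm can. A call with a gripper value outside its range is refused whole. The fingers move at their own pace and stop on an object; "squeeze" is the grip in N (left out, the last holds). Time passes only in rows, so rows that repeat a pose let the fingers close. It gives the time, the measured TCP pose, the force, the opening and the grip force at its end, in the units of the state.
- status.read_state(): the state, without advancing time (a new reading comes with each control period).
- camera(name): name is "scene" or "top"; returns a dict with "image" (400x640x3 uint8, red, green, blue), "z_map" (400x640 float32, m along the optical axis (not along the pixel's ray), 0 where there is no reading), "fx", "fy", "cx", "cy" (pixels), "world_from_camera" (4x4, takes a point from camera to world coordinates). Camera axes: x right, y down, z forward; pixel columns grow to the right and rows downward; lengths in m; the calibration is good to about 2 mm. A picture is of the moment at which its call begins.
- order.close_job(): hands the job in; it is judged then, once.
The state is a dict: "time": time; "joint_positions": joint angles; "joint_vel": joint speeds; "joint_torque": joint torques, N m; "ee_pos": TCP position; "eef_rot": TCP orientation; "ft_force": force on the tool from outside, world axes, zero at the start; "torque": the same for the moment, N m; "width": finger opening in m; "grip_force": force on a finger pad.
Only numpy, scipy, OpenCV 4.12 (cv2) and the standard library are available. Lean on these libraries where they do the work, as an engineer would, in place of code of your own. Each camera call takes 0.05 s, during which the arm holds its last target. There are 200 camera calls.

## Task

Clear the tray first: put every orange pack standing in the loose blue tray back into the cardboard box with the orange stripe. Then stand exactly four dark red packs upright in that tray, in one row, pushed up tight against one another and against one end of the tray with no gaps, and keep the other red packs out of it. Last, slide the filled tray across the desk until its long side touches the finished tray all along; do not disturb the two loose jars.

Things in the scene. Friction and masses are not known exactly. Their poses are not given: they have to be found in the camera images.
- tray: the loose tray to be filled: open tray of blue plastic, 60 mm wide (x), 278 mm long (y), 28 mm high, walls and floor 4 mm: one row of packs fits inside (52 x 270 mm); 0.2 kg empty, slides on the desk when pushed; origin at the centre of its underside, both ends alike. Two to four orange packs stand in it at the start
- finished_tray: a tray already made up, fixed to the desk on the +x side of the loose one, roughly parallel to it: open tray of blue plastic, 60 mm wide (x), 278 mm long (y), 28 mm high, walls and floor 4 mm: one row of packs fits inside (52 x 270 mm), with four red packs tight against its +y end; origin at the centre of its underside. When the trays touch along their sides their centre lines are 60 mm apart
- orange_box: shallow open cardboard box with an orange stripe round it, fixed to the desk on the left or right, 250 mm long (x) by 105 mm wide (y) by 30 mm high, walls and floor 4 mm; origin at the centre of its underside
- red1: dark red pack with a red and gold print, one of six standing on a green mat (1 mm thick at most, no obstacle) on the other side of the desk from the orange box: closed carton with a jar in it, a square block 46 x 46 mm and 60 mm high, 80 to 150 g with the weight in its lower half, friction 0.5 to 0.7; origin at the centre of its underside, z up through the flap end
- red2: dark red pack with a red and gold print, one of six standing on a green mat (1 mm thick at most, no obstacle) on the other side of the desk from the orange box: closed carton with a jar in it, a square block 46 x 46 mm and 60 mm high, 80 to 150 g with the weight in its lower half, friction 0.5 to 0.7; origin at the centre of its underside, z up through the flap end
- red3: dark red pack with a red and gold print, one of six standing on a green mat (1 mm thick at most, no obstacle) on the other side of the desk from the orange box: closed carton with a jar in it, a square block 46 x 46 mm and 60 mm high, 80 to 150 g with the weight in its lower half, friction 0.5 to 0.7; origin at the centre of its underside, z up through the flap end
- red4: dark red pack with a red and gold print, one of six standing on a green mat (1 mm thick at most, no obstacle) on the other side of the desk from the orange box: closed carton with a jar in it, a square block 46 x 46 mm and 60 mm high, 80 to 150 g with the weight in its lower half, friction 0.5 to 0.7; origin at the centre of its underside, z up through the flap end
- red5: dark red pack with a red and gold print, one of six standing on a green mat (1 mm thick at most, no obstacle) on the other side of the desk from the orange box: closed carton with a jar in it, a square block 46 x 46 mm and 60 mm high, 80 to 150 g with the weight in its lower half, friction 0.5 to 0.7; origin at the centre of its underside, z up through the flap end
- red6: dark red pack with a red and gold print, one of six standing on a green mat (1 mm thick at most, no obstacle) on the other side of the desk from the orange box: closed carton with a jar in it, a square block 46 x 46 mm and 60 mm high, 80 to 150 g with the weight in its lower half, friction 0.5 to 0.7; origin at the centre of its underside, z up through the flap end
- orange1: orange pack with a white and gold print, standing in the loose tray at the start, may be absent: closed carton with a jar in it, a square block 46 x 46 mm and 60 mm high, 80 to 150 g with the weight in its lower half, friction 0.5 to 0.7; origin at the centre of its underside, z up through the flap end
- orange2: orange pack with a white and gold print, standing in the loose tray at the start, may be absent: closed carton with a jar in it, a square block 46 x 46 mm and 60 mm high, 80 to 150 g with the weight in its lower half, friction 0.5 to 0.7; origin at the centre of its underside, z up through the flap end
- orange3: orange pack with a white and gold print, standing in the loose tray at the start, may be absent: closed carton with a jar in it, a square block 46 x 46 mm and 60 mm high, 80 to 150 g with the weight in its lower half, friction 0.5 to 0.7; origin at the centre of its underside, z up through the flap end
- orange4: orange pack with a white and gold print, standing in the loose tray at the start, may be absent: closed carton with a jar in it, a square block 46 x 46 mm and 60 mm high, 80 to 150 g with the weight in its lower half, friction 0.5 to 0.7; origin at the centre of its underside, z up through the flap end
- jar1: small brown jar with a gold lid, 48 mm across and 46 mm high, loose on the desk between robot and tray; to be left alone; origin at the centre of its underside
- jar2: second such jar, 48 mm across and 46 mm high; to be left alone; origin at the centre of its underside

How it is judged:
By the outcome, as a careful person would: the job done as asked, in the order asked, and still so for the second after the job is handed in, with the robot touching nothing.
Of orange1, orange2, orange3, orange4 only 2 to 4 are there at a start; the rules pass over those that are not, and their reading is None.
At some moment in a run one of red1, red2, red3, red4, red5, red6, orange1, orange2, orange3, orange4 may be knocked a few centimetres aside while the robot is not near it.
It also fails if it takes over 210 s, if anything falls off the work surface, if the arm or the gripper's body presses on something with over 40 N, if the wrist force passes 120 N, or if a joint passes its speed limit or range.

## Working session

There is one attempt and no reset: what is moved stays moved. The work goes in short steps, Python scripts to look and compute and a tool call to move; the robot and the scene stay as the last step left them, time stands still between calls to the robot, and variables do not carry over. Pictures are saved under pics/ and viewed, at most 14 in all, crops included, and the job is handed in when it is done.

Besides the shell and the picture viewer there is one more tool, called after "Request:" as name([rows], argument=value, ...), one row to a line, values as JSON. jog_arm: Moves the arm, as the interface text tells. Its arguments: {"type":"object","properties":{"plan":{"type":"array"},"squeeze":{"type":"number"}},"required":["plan"]}

```bash
ls; mkdir -p pics; python3 - <<'E'
from bench import status,camera
import cv2
s=status.read_state();print({k:s[k] for k in('time','ee_pos','eef_rot','width','ft_force')})
for n in('top','scene'):
    c=camera(n);cv2.imwrite(f'pics/{n}0.png',c['image'][:,:,::-1]);print(n,c['fx'],c['fy'],c['cx'],c['cy'],c['world_from_camera'].round(3).tolist())
E
```

```text
pics
{'time': 0.0, 'ee_pos': array([ 0.23212352, -0.579866  ,  0.22172626]), 'eef_rot': array([ 9.81925051e-01,  1.89268744e-01, -1.76844631e-04, -7.11302189e-04]), 'width': 0.08666947165496057, 'ft_force': array([-0.09734265,  0.91041485, -0.36625632])}
top 422.28806244342854 422.28806244342854 323.14245533077826 194.7271554781897 [[-0.011, -0.985, 0.17, 0.374], [-0.999, 0.005, -0.031, 0.014], [0.03, -0.17, -0.985, 1.03], [0.0, 0.0, 0.0, 1.0]]
scene 436.67572102490186 436.67572102490186 323.6683714014534 198.04401160623178 [[0.031, 0.69, -0.723, 1.433], [0.999, -0.031, 0.013, -0.001], [-0.014, -0.723, -0.691, 0.876], [0.0, 0.0, 0.0, 1.0]]
```

View pics/top0.png

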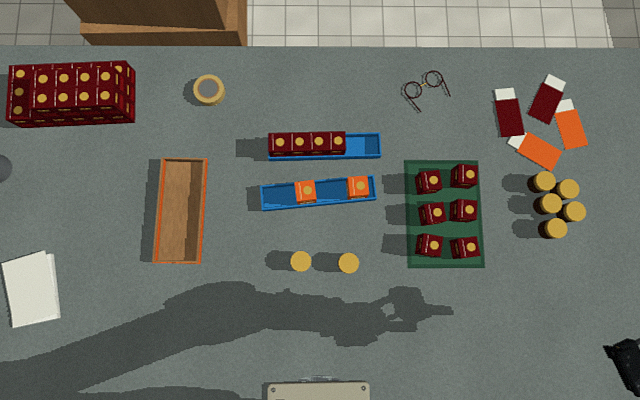

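View pics/scene0.png

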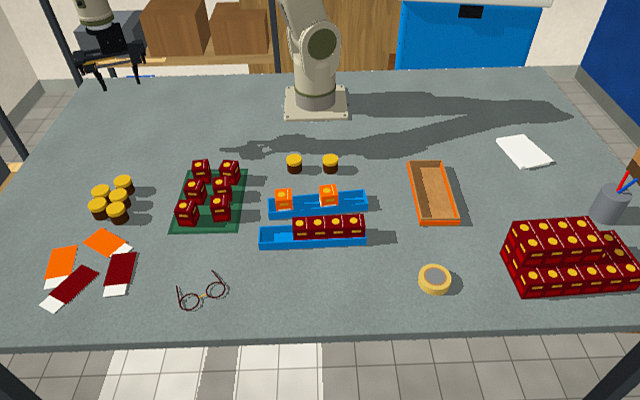

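The top view has +x up and +y left. Two orange packs stand in the loose tray at (306,191) and (357,186). The box is at (183,210), six reds are on the mat around (447,212), the jars are at (301,261) and (348,263), and the finished tray is at (325,145).

```bash
cat > h.py <<'E'
import numpy as np,cv2
from bench import status,camera
def world(c):
    h,w=c['z_map'].shape;v,u=np.mgrid[:h,:w];z=c['z_map']
    P=np.stack([(u-c['cx'])/c['fx']*z,(v-c['cy'])/c['fy']*z,z],-1);M=c['world_from_camera']
    return P@M[:3,:3].T+M[:3,3]
def ray(c,u,v,zp):
    M=c['world_from_camera'];d=M[:3,:3]@np.array([(u-c['cx'])/c['fx'],(v-c['cy'])/c['fy'],1]);return (M[:3,3]+d*(zp-M[2,3])/d[2])[:2]
def rects(c,mask,zp,amin=60):
    out=[];M,_=cv2.findContours(mask.astype(np.uint8),cv2.RETR_EXTERNAL,cv2.CHAIN_APPROX_NONE)
    for k in M:
        if cv2.contourArea(k)<amin: continue
        p=np.array([ray(c,u,v,zp) for u,v in k[:,0]])*1000
        (cx,cy),(a,b),ang=cv2.minAreaRect(p.astype(np.float32))
        out.append((round(cx,1),round(cy,1),round(a,1),round(b,1),round(ang,1)))
    return out
def masks(c):
    H=cv2.cvtColor(c['image'],cv2.COLOR_RGB2HSV);h,s,v=[H[...,i].astype(int) for i in range(3)]
    W=world(c);z=W[...,2];ok=(c['z_map']>0)&(W[...,0]>.25)&(W[...,0]<.8)&(np.abs(W[...,1])<.5)
    top=ok&(z>.05)&(z<.075)
    return dict(orange=top&(h>=7)&(h<28)&(s>60)&(v>120),top=top,blue=ok&(h>95)&(h<125)&(s>120),brim=ok&(h>95)&(h<125)&(s>120)&(z>.02)&(z<.036),z=z,W=W,h=h,s=s,v=v,ok=ok)
def see(n='top'):
    c=camera(n);m=masks(c);print(n,'tops (z60)',*rects(c,m['top'],.061),sep='\n ')
    print('rims',*rects(c,cv2.morphologyEx(m['brim'].astype(np.uint8),cv2.MORPH_CLOSE,np.ones((3,3))),.028),sep='\n ')
    return c,m
def go(x,y,yaw=None,z=None):
    """print move: tool closing axis (y) at world angle `yaw` deg mod 180; mm"""
    s=status.read_state();p=s['ee_pos']*1000;q=s['eef_rot']
    from scipy.spatial.transform import Rotation as R
    A=R.from_quat(q).as_matrix();cur=np.degrees(np.arctan2(A[1,1],A[0,1]))
    z=p[2] if z is None else z
    d=A.T@(np.array([x,y,z])-p);t=0 if yaw is None else -((yaw-cur+90)%180-90)
    print('pos',p.round(1),'closing',round(cur,1),'-> turnz',np.radians(t).round(3),'shift',d.round(1),'tilt',A[:2,2].round(4),'q7',s['joint_positions'][6].round(2),'w',round(s['width'],4),'F',s['ft_force'].round(1),'t',round(s['time'],1))
E
python3 - <<'E'
from h import *
for n in('top','scene'):
    c,m=see(n)
c=camera('top');m=masks(c)
b=(m['h']>3)&(m['h']<18)&(m['s']>90)&m['ok']&(m['z']>.02)&(m['z']<.04)
print('box',rects(c,b,.03))
j=(m['h']>15)&(m['h']<35)&(m['s']>90)&(m['v']>100)&m['ok']&(m['z']>.038)&(m['z']<.052)
print('jar',rects(c,j,.046))
E
```

```text
top
 tops (z60)
 (417.5, -349.1, 45.7, 49.7, 7.4)
 (424.0, -264.5, 48.7, 46.4, 79.2)
 (498.2, -275.8, 46.6, 49.6, 7.1)
 (505.4, -351.7, 49.6, 47.3, 85.8)
 (551.3, 24.9, 48.6, 46.1, 7.6)
 (562.0, -98.6, 48.7, 47.4, 4.6)
 (574.8, -271.3, 47.7, 48.8, 6.2)
 (589.9, -358.7, 48.0, 49.2, 85.8)
 (669.1, 20.7, 50.6, 184.5, 1.4)
 (760.5, 462.5, 47.4, 79.7, 60.2)
rims
 (553.2, -6.0, 60.9, 277.4, 5.1)
 (670.0, -22.0, 62.2, 277.5, 1.5)
scene
 tops (z60)
 (766.3, 457.6, 74.5, 15.5, 2.2)
 (674.9, 23.0, 59.7, 184.0, 1.4)
 (597.0, -356.9, 51.7, 52.8, 87.4)
 (581.7, -268.7, 54.9, 45.9, 7.7)
 (566.8, -96.6, 60.1, 45.9, 4.9)
 (556.7, 27.0, 60.0, 48.1, 7.9)
 (513.5, -349.7, 49.6, 57.8, 82.7)
 (506.7, -273.7, 58.7, 47.4, 7.2)
 (431.5, -262.3, 50.8, 57.1, 81.2)
 (425.7, -346.3, 59.3, 49.0, 7.3)
rims
 (677.0, -20.2, 67.4, 277.8, 0.3)
 (559.9, -3.8, 69.2, 277.4, 5.3)
box [(514.2, 322.0, 109.5, 251.9, 88.2)]
jar [(384.5, -73.8, 44.1, 43.3, 89.4), (389.1, 36.8, 43.7, 45.5, 89.7)]
```

```bash
python3 -c "
from h import *
go(552,25,6,150)"
```

```text
pos [ 232.2 -580.1  222.2] closing -68.2 -> turnz -1.295 shift [ 521.7 -442.9   72.5] tilt [-0.0002  0.0005] q7 -0.09 w 0.0872 F [-0.2  0.5  0.2] t 0.2
```

Request:
jog_arm([
  [0, 0, -0.6, 260, -221, 36, 0.7],
  [0, 0, -1.295, 521.7, -442.9, 72.5, 0.7],
  [0, 0, -1.295, 521.7, -442.9, 72.5, 0.7],
  [0, 0, -1.295, 521.7, -442.9, 72.5, 0.7],
  [0, 0, -1.295, 521.7, -442.9, 72.5, 0.7],
  [0, 0, -1.295, 521.7, -442.9, 72.5, 0.7],
  [0, 0, -1.295, 521.7, -442.9, 72.5, 0.7],
  [0, 0, -1.295, 521.7, -442.9, 72.5, 0.7],
  [0, 0, -1.295, 521.7, -442.9, 72.5, 0.7],
  [0, 0, -1.295, 521.7, -442.9, 72.5, 0.7],
  [0, 0, -1.295, 521.7, -442.9, 72.5, 0.7],
  [0, 0, -1.295, 521.7, -442.9, 72.5, 0.7],
], squeeze=15)

```text
time: 1.45
ee_pos: [0.5117, -0.051, 0.1594]
eef_rot: [0.669, 0.743, 0.0, 0.0]
ft_force: [0.7, -0.9, -0.6]
width: 0.0741
grip_force: 0.0
```

```bash
python3 -c "
from h import *
go(552,25,6,150)"
```

```text
pos [511.7 -51.  159.4] closing 6.0 -> turnz -0.0 shift [71.4 48.   9.4] tilt [ 0.0007 -0.0005] q7 0.02 w 0.0741 F [ 0.7 -0.9 -0.6] t 1.4
```

Request:
jog_arm([
  [0, 0, 0, 71.4, 48, 9, 0.7],
  [0, 0, 0, 71.4, 48, 9, 0.7],
  [0, 0, 0, 71.4, 48, 60, 0.7],
  [0, 0, 0, 71.4, 48, 126, 0.7],
  [0, 0, 0, 71.4, 48, 126, 0.7],
  [0, 0, 0, 71.4, 48, 126, 0.7],
  [0, 0, 0, 71.4, 48, 126, -0.2],
  [0, 0, 0, 71.4, 48, 126, -0.2],
  [0, 0, 0, 71.4, 48, 126, -0.2],
  [0, 0, 0, 71.4, 48, 126, -0.2],
], squeeze=15)

```text
time: 2.45
ee_pos: [0.552, 0.0232, 0.0344]
eef_rot: [0.669, 0.743, 0.0, 0.001]
ft_force: [-0.3, -0.2, -0.1]
width: 0.0494
grip_force: 0.0
```

```bash
python3 -c "
from h import *
go(450,322,-1.8,34)"
```

```text
pos [552.   23.2  34.4] closing 6.0 -> turnz 0.136 shift [ 3.078e+02 -7.020e+01  1.000e-01] tilt [ 0.0019 -0.0004] q7 -0.25 w 0.0494 F [-0.3 -0.2 -0.1] t 2.5
```

Request:
jog_arm([
  [0, 0, 0, 0, 0, 0, -0.2],
  [0, 0, 0, 0, 0, 0, -0.2],
  [0, 0, 0, 0, 0, -45, -0.2],
  [0, 0, 0, 0, 0, -90, -0.2],
  [0, 0, 0.136, 308, -70, -90, -0.2],
  [0, 0, 0.136, 308, -70, -90, -0.2],
  [0, 0, 0.136, 308, -70, -90, -0.2],
  [0, 0, 0.136, 308, -70, -90, -0.2],
  [0, 0, 0.136, 308, -70, -90, -0.2],
  [0, 0, 0.136, 308, -70, -90, -0.2],
  [0, 0, 0.136, 308, -70, -90, -0.2],
  [0, 0, 0.136, 308, -70, -90, -0.2],
])

```text
time: 3.65
ee_pos: [0.4473, 0.3255, 0.1234]
eef_rot: [0.716, 0.698, 0.0, -0.001]
ft_force: [-0.2, 0.3, -0.8]
width: 0.0464
grip_force: 14.9
```

```bash
python3 -c "
from h import *
go(450,322,-1.8,34)"
```

```text
pos [447.3 325.5 123.4] closing -1.5 -> turnz 0.006 shift [-3.6  2.8 89.4] tilt [-0.0007  0.0013] q7 -0.94 w 0.0464 F [-0.2  0.3 -0.8] t 3.6
```

Request:
jog_arm([
  [0, 0, 0, -3.6, 2.8, 45, -0.2],
  [0, 0, 0, -3.6, 2.8, 75, -0.2],
  [0, 0, 0, -3.6, 2.8, 87, -0.2],
  [0, 0, 0, -3.6, 2.8, 88, -0.2],
  [0, 0, 0, -3.6, 2.8, 88, -0.2],
  [0, 0, 0, -3.6, 2.8, 88, 0.5],
  [0, 0, 0, -3.6, 2.8, 88, 0.5],
  [0, 0, 0, -3.6, 2.8, 88, 0.5],
  [0, 0, 0, -3.6, 2.8, 45, 0.6],
  [0, 0, 0, -3.6, 2.8, 0, 0.6],
  [0, 0, 0, -3.6, 2.8, 0, 0.6],
])

```text
time: 4.75
ee_pos: [0.4544, 0.3212, 0.1295]
eef_rot: [0.718, 0.696, 0.004, 0.001]
ft_force: [1.0, 1.1, -0.6]
width: 0.069
grip_force: 0.0
```

```bash
python3 -c "
from h import *
go(562.5,-98,5,34)"
```

```text
pos [454.4 321.2 129.5] closing -1.8 -> turnz -0.118 shift [-416.1  120.1   94.3] tilt [0.0078 0.0047] q7 -0.93 w 0.069 F [ 1.   1.1 -0.6] t 4.8
```

Request:
jog_arm([
  [0, 0, -0.118, -416, 122, 0, 0.6],
  [0, 0, -0.118, -416, 122, 0, 0.6],
  [0, 0, -0.118, -416, 122, 0, 0.6],
  [0, 0, -0.118, -416, 122, 0, 0.6],
  [0, 0, -0.118, -416, 122, 0, 0.6],
  [0, 0, -0.118, -416, 122, 0, 0.6],
  [0, 0, -0.118, -416, 122, 0, 0.6],
  [0, 0, -0.118, -416, 122, 0, 0.6],
  [0, 0, -0.118, -416, 122, 0, 0.6],
  [0, 0, -0.118, -416, 122, 0, 0.6],
  [0, 0, -0.118, -416, 122, 0, 0.6],
  [0, 0, -0.118, -416, 122, 0, 0.6],
])

```text
time: 5.95
ee_pos: [0.5611, -0.0994, 0.1235]
eef_rot: [0.675, 0.738, 0.0, -0.0]
ft_force: [0.3, -0.2, -0.0]
width: 0.0695
grip_force: 0.0
```

```bash
python3 -c "
from h import *
see()
go(562.5,-98,5,34)"
```

```text
top
 tops (z60)
 (418.7, -358.4, 45.6, 31.0, 7.5)
 (452.2, 318.3, 50.4, 45.4, 89.6)
 (505.4, -352.0, 49.1, 47.5, 83.3)
 (560.3, -80.5, 45.7, 11.4, 5.0)
 (589.7, -358.7, 48.0, 49.5, 85.8)
 (669.0, 21.3, 50.8, 183.3, 1.4)
 (757.9, 463.1, 47.7, 77.3, 56.1)
rims
 (549.7, 25.1, 61.3, 214.4, 6.1)
 (642.6, 17.2, 198.3, 15.0, 88.3)
pos [561.1 -99.3 123.5] closing 5.1 -> turnz 0.002 shift [ 1.1  1.5 89.5] tilt [0.0002 0.0003] q7 0.02 w 0.0697 F [ 0.5 -0.8  0.3] t 6.0
```

Request:
jog_arm([
  [0, 0, 0, 1, 1.5, 45, 0.6],
  [0, 0, 0, 1, 1.5, 89, 0.6],
  [0, 0, 0, 1, 1.5, 89, 0.6],
  [0, 0, 0, 1, 1.5, 89, -0.2],
  [0, 0, 0, 1, 1.5, 89, -0.2],
  [0, 0, 0, 1, 1.5, 89, -0.2],
  [0, 0, 0, 1, 1.5, 89, -0.2],
  [0, 0, 0, 1, 1.5, 89, -0.2],
  [0, 0, 0, 1, 1.5, 89, -0.2],
  [0, 0, 0, 1, 1.5, 45, -0.2],
  [0, 0, 0, 1, 1.5, 0, -0.2],
  [0, 0, 0, 1, 1.5, 0, -0.2],
])

```text
time: 7.2
ee_pos: [0.5662, -0.0999, 0.13]
eef_rot: [0.676, 0.737, 0.002, 0.004]
ft_force: [1.6, 0.2, -2.1]
width: 0.0459
grip_force: 15.0
```

```bash
python3 -c "
from h import *
go(580,319,-1.8,35)"
```

```text
pos [566.2 -99.9 130. ] closing 5.0 -> turnz 0.118 shift [416.4  49.3  94.2] tilt [ 0.0098 -0.0022] q7 0.02 w 0.0459 F [ 1.6  0.2 -2.1] t 7.2
```

Request:
jog_arm([
  [0, 0, 0.118, 417, 52, 0, -0.2],
  [0, 0, 0.118, 417, 52, 0, -0.2],
  [0, 0, 0.118, 417, 52, 0, -0.2],
  [0, 0, 0.118, 417, 52, 0, -0.2],
  [0, 0, 0.118, 417, 52, 0, -0.2],
  [0, 0, 0.118, 417, 52, 0, -0.2],
  [0, 0, 0.118, 417, 52, 0, -0.2],
  [0, 0, 0.118, 417, 52, 0, -0.2],
  [0, 0, 0.118, 417, 52, 0, -0.2],
  [0, 0, 0.118, 417, 52, 0, -0.2],
  [0, 0, 0.118, 417, 52, 0, -0.2],
])

```text
time: 8.3
ee_pos: [0.578, 0.3199, 0.1228]
eef_rot: [0.718, 0.696, -0.0, 0.0]
ft_force: [0.8, -1.5, -1.8]
width: 0.0458
grip_force: 15.0
```

```bash
python3 -c "
from h import *
see()
go(580,319,-1.8,35)"
```

```text
top
 tops (z60)
 (417.5, -349.4, 45.7, 49.2, 7.4)
 (424.0, -264.5, 48.7, 46.4, 79.2)
 (498.0, -276.0, 46.5, 49.6, 7.8)
 (505.2, -351.7, 49.7, 47.8, 85.8)
 (575.0, -271.1, 47.1, 49.2, 6.1)
 (589.9, -358.7, 48.1, 49.0, 85.8)
 (669.1, 20.7, 50.6, 184.5, 1.4)
rims
 (552.6, -6.2, 61.0, 277.4, 5.7)
 (670.3, -22.0, 62.0, 277.4, 1.4)
pos [578.5 318.7 122.9] closing -1.8 -> turnz -0.001 shift [ 0.5  1.5 87.9] tilt [ 0.     -0.0013] q7 -0.84 w 0.0458 F [ 1.1  0.  -2. ] t 8.3
```

Request:
jog_arm([
  [0, 0, 0, 0.5, 1.5, 45, -0.2],
  [0, 0, 0, 0.5, 1.5, 75, -0.2],
  [0, 0, 0, 0.5, 1.5, 87, -0.2],
  [0, 0, 0, 0.5, 1.5, 88, -0.2],
  [0, 0, 0, 0.5, 1.5, 88, -0.2],
  [0, 0, 0, 0.5, 1.5, 88, 0.5],
  [0, 0, 0, 0.5, 1.5, 88, 0.5],
  [0, 0, 0, 0.5, 1.5, 88, 0.5],
  [0, 0, 0, 0.5, 1.5, 45, 0.5],
  [0, 0, 0, 0.5, 1.5, 0, 0.5],
  [0, 0, 0, 0.5, 1.5, 0, 0.5],
  [0, 0, 0, 0.5, 1.5, 0, 0.4],
])

```text
time: 9.55
ee_pos: [0.5803, 0.321, 0.1249]
eef_rot: [0.718, 0.696, 0.001, 0.001]
ft_force: [-0.1, -0.1, -0.5]
width: 0.063
grip_force: 0.0
```

```bash
python3 -c "
from h import *
see()
go(576,-271,6,32)"
```

```text
top
 tops (z60)
 (417.5, -349.0, 45.7, 49.9, 7.4)
 (423.7, -264.7, 48.1, 47.1, 79.0)
 (498.2, -276.1, 46.3, 49.1, 7.6)
 (505.2, -351.8, 49.8, 47.7, 86.3)
 (575.1, -270.9, 47.0, 50.0, 5.4)
 (589.8, -358.9, 48.7, 48.2, 84.5)
 (669.2, 20.7, 50.6, 184.5, 1.4)
rims
 (552.4, -6.1, 61.4, 277.3, 5.7)
 (670.1, -22.0, 61.9, 277.5, 1.5)
pos [579.7 320.4 123.4] closing -1.8 -> turnz -0.136 shift [-591.2   14.6   91.5] tilt [ 0.0006 -0.0003] q7 -0.84 w 0.062 F [ 0.6  0.  -1.4] t 9.6
```

Request:
jog_arm([
  [0, 0, -0.136, -591, 15, 0, 0.4],
  [0, 0, -0.136, -591, 15, 0, 0.4],
  [0, 0, -0.136, -591, 15, 0, 0.4],
  [0, 0, -0.136, -591, 15, 0, 0.4],
  [0, 0, -0.136, -591, 15, 0, 0.4],
  [0, 0, -0.136, -591, 15, 0, 0.4],
  [0, 0, -0.136, -591, 15, 0, 0.4],
  [0, 0, -0.136, -591, 15, 0, 0.4],
  [0, 0, -0.136, -591, 15, 0, 0.4],
  [0, 0, -0.136, -591, 15, 0, 0.4],
  [0, 0, -0.136, -591, 15, 0, 0.4],
  [0, 0, -0.136, -591, 15, 0, 0.4],
])

```text
time: 10.8
ee_pos: [0.5748, -0.274, 0.1218]
eef_rot: [0.67, 0.743, -0.001, -0.001]
ft_force: [-0.1, -0.0, 0.3]
width: 0.0609
grip_force: 0.0
```

```bash
python3 -c "
from h import *
c,m=see()
go(576,-271,6,30)"
```

```text
top
 tops (z60)
 (417.5, -349.0, 45.7, 49.9, 7.4)
 (424.0, -264.4, 48.7, 46.5, 79.0)
 (452.2, 318.1, 50.7, 45.3, 89.6)
 (493.3, -351.0, 50.9, 23.5, 89.6)
 (498.1, -275.9, 46.2, 48.9, 7.8)
 (574.7, -269.1, 47.5, 44.7, 5.8)
 (580.5, 318.9, 51.9, 48.2, 86.3)
 (669.0, 20.7, 51.3, 184.3, 1.7)
 (757.8, 462.9, 48.1, 77.3, 56.1)
rims
 (552.4, -6.0, 61.2, 277.1, 5.7)
 (669.8, -22.1, 62.2, 277.6, 1.6)
pos [ 573.1 -282.4  121.3] closing 5.5 -> turnz -0.009 shift [11.3  4.3 91.2] tilt [-0.0033 -0.0038] q7 0.3 w 0.0608 F [-4.4 -6.7 -0.9] t 10.8
```

Request:
jog_arm([
  [0, 0, 0, 0, 0, 0, 0.4],
  [0, 0, 0, 0, 0, 0, 0.4],
  [0, 0, 0, 0, 0, 30, 0.4],
  [0, 0, 0, 0, 0, 60, 0.4],
])

```text
time: 11.25
ee_pos: [0.5773, -0.2685, 0.0631]
eef_rot: [0.668, 0.744, 0.001, 0.001]
ft_force: [-0.7, -0.2, -0.3]
width: 0.0609
grip_force: 0.0
```

```bash
python3 -c "
from h import *
go(576,-271,6,30)"
```

```text
pos [ 577.3 -268.5   63.1] closing 6.2 -> turnz 0.003 shift [-2.3 -1.6 33.1] tilt [ 0.0017 -0.0001] q7 0.26 w 0.0609 F [-0.7 -0.2 -0.3] t 11.2
```

Request:
jog_arm([
  [0, 0, 0, -1, -1, 20, 0.4],
  [0, 0, 0, -1, -1, 33, 0.4],
  [0, 0, 0, -1, -1, 33, 0.1],
  [0, 0, 0, -1, -1, 33, -0.2],
  [0, 0, 0, -1, -1, 33, -0.2],
  [0, 0, 0, -1, -1, 33, -0.2],
  [0, 0, 0, -1, -1, 33, -0.2],
  [0, 0, 0, -1, -1, 0, -0.2],
  [0, 0, 0, -1, -1, -40, -0.2],
  [0, 0, 0, -1, -1, -55, -0.2],
  [0, 0, 0, -1, -1, -55, -0.2],
  [0, 0, 0, -1, -1, -55, -0.2],
])

```text
time: 12.45
ee_pos: [0.5749, -0.2718, 0.1173]
eef_rot: [0.669, 0.743, -0.0, -0.0]
ft_force: [-0.4, 0.3, -1.4]
width: 0.046
grip_force: 15.0
```

```bash
python3 -c "
from h import *
go(562.7,-112,5.4,34)"
```

```text
pos [ 574.9 -271.8  117.3] closing 6.0 -> turnz 0.011 shift [160.2   4.7  83.3] tilt [-0.001  0.   ] q7 0.29 w 0.046 F [-0.4  0.3 -1.4] t 12.4
```

Request:
jog_arm([
  [0, 0, 0.01, 50, 1.5, 0, -0.2],
  [0, 0, 0.01, 100, 3, 0, -0.2],
  [0, 0, 0.01, 140, 4, 0, -0.2],
  [0, 0, 0.01, 160, 4.7, 0, -0.2],
  [0, 0, 0.01, 160, 4.7, 0, -0.2],
  [0, 0, 0.01, 160, 4.7, 20, -0.2],
  [0, 0, 0.01, 160, 4.7, 40, -0.2],
  [0, 0, 0.01, 160, 4.7, 40, -0.2],
  [0, 0, 0.01, 160, 4.7, 40, -0.2],
])

```text
time: 13.35
ee_pos: [0.5627, -0.1127, 0.0776]
eef_rot: [0.673, 0.74, -0.0, -0.001]
ft_force: [0.5, -0.0, -0.4]
width: 0.0459
grip_force: 15.0
```

```bash
python3 -c "
from h import *
go(562.7,-112,5.4,34)"
```

```text
pos [ 562.7 -112.7   77.6] closing 5.4 -> turnz -0.0 shift [ 0.7  0.1 43.6] tilt [-0.0019  0.0005] q7 0.01 w 0.0459 F [ 0.5 -0.  -0.4] t 13.3
```

Request:
jog_arm([
  [0, 0, 0, 0, 0, 20, -0.2],
  [0, 0, 0, 0, 0, 36, -0.2],
  [0, 0, 0, 0, 0, 42, -0.2],
  [0, 0, 0, 0, 0, 42, -0.2],
  [0, 0, 0, -3, 0, 42, -0.2],
  [0, 0, 0, -6, 0, 42, -0.2],
  [0, 0, 0, -8, 0, 42, -0.2],
  [0, 0, 0, -8, 0, 43, -0.2],
  [0, 0, 0, -8, 0, 43, -0.2],
])

```text
time: 14.25
ee_pos: [0.564, -0.1204, 0.0353]
eef_rot: [0.673, 0.74, -0.0, 0.0]
ft_force: [-1.0, -0.2, -1.7]
width: 0.0456
grip_force: 15.0
```

```bash
python3 -c "
from h import *
go(562.7,-112,5.4,34)
c,m=see()
"
```

```text
pos [ 564.  -120.4   35.3] closing 5.4 -> turnz 0.0 shift [ 8.5 -0.5  1.3] tilt [ 0.     -0.0004] q7 -0.0 w 0.0456 F [-1.  -0.2 -1.7] t 14.2
top
 tops (z60)
 (420.3, -367.1, 47.4, 19.8, 19.4)
 (452.2, 318.5, 50.0, 45.3, 89.6)
 (505.3, -351.7, 49.6, 47.5, 85.8)
 (580.7, 318.9, 50.8, 49.1, 88.3)
 (589.8, -358.7, 48.0, 49.3, 85.8)
 (669.3, 20.7, 50.5, 184.5, 1.3)
 (757.9, 463.1, 47.7, 77.3, 56.1)
rims
 (550.8, 13.4, 60.9, 229.2, 5.6)
 (640.5, 12.4, 208.1, 17.1, 87.8)
```

Request:
jog_arm([
  [0, 0, 0, 0, 0, 1, -0.2],
  [0, 0, 0, 0, 0, 1, 0.4],
  [0, 0, 0, 0, 0, 1, 0.4],
  [0, 0, 0, 0, 0, 1, 0.4],
  [0, 0, 0, 0, 0, -40, 0.4],
  [0, 0, 0, 0, 0, -85, 0.4],
  [0, 0, 0, 0, 0, -85, 0.4],
  [0, 0, 0, 0, 0, -85, 0.4],
])

```text
time: 15.1
ee_pos: [0.5647, -0.1203, 0.1213]
eef_rot: [0.673, 0.74, 0.0, 0.001]
ft_force: [-0.2, 0.2, -1.4]
width: 0.061
grip_force: 0.0
```

```bash
python3 -c "
from h import *
c,m=see()
go(591,-359,-4.5,30)
"
```

```text
top
 tops (z60)
 (452.2, 318.3, 50.3, 45.3, 89.6)
 (504.9, -364.7, 23.7, 46.5, 85.8)
 (562.7, -103.8, 46.0, 13.5, 5.5)
 (580.4, 319.3, 51.1, 48.4, 86.3)
 (589.1, -361.1, 43.1, 48.9, 85.8)
 (669.2, 20.7, 50.5, 184.5, 1.4)
 (759.1, 462.5, 50.8, 78.4, 58.7)
rims
 (551.2, 9.7, 61.1, 236.7, 5.7)
 (642.6, 8.5, 215.4, 12.5, 89.1)
pos [ 563.9 -120.2  120. ] closing 5.4 -> turnz 0.173 shift [-240.2    4.4   90.1] tilt [-0.0002 -0.0004] q7 0.05 w 0.0609 F [-0.5 -0.5 -1.1] t 15.2
```

Request:
jog_arm([
  [0, 0, 0.06, -45, 1, 0, 0.4],
  [0, 0, 0.1, -90, 2, 0, 0.4],
  [0, 0, 0.173, -135, 2.5, 0, 0.4],
  [0, 0, 0.173, -180, 3.5, 0, 0.4],
  [0, 0, 0.173, -220, 4, 0, 0.4],
  [0, 0, 0.173, -240, 4.4, 0, 0.4],
  [0, 0, 0.173, -240, 4.4, 0, 0.4],
  [0, 0, 0.173, -240, 4.4, 20, 0.4],
  [0, 0, 0.173, -240, 4.4, 40, 0.4],
  [0, 0, 0.173, -240, 4.4, 45, 0.4],
  [0, 0, 0.173, -240, 4.4, 45, 0.4],
])

```text
time: 16.25
ee_pos: [0.5906, -0.3572, 0.0739]
eef_rot: [0.734, 0.679, -0.0, -0.001]
ft_force: [0.3, -0.6, -0.1]
width: 0.0607
grip_force: 0.0
```

```bash
python3 -c "
from h import *
c,m=see()
go(591,-359,-4.5,30)
"
```

```text
top
 tops (z60)
 (417.5, -349.3, 45.7, 49.4, 7.4)
 (424.0, -264.7, 48.1, 46.5, 79.0)
 (452.2, 318.1, 50.7, 45.3, 89.6)
 (498.1, -275.9, 46.3, 49.5, 7.6)
 (505.0, -351.7, 49.7, 46.8, 85.8)
 (564.6, -121.4, 48.4, 48.2, 5.6)
 (580.6, 319.3, 51.1, 48.2, 86.3)
 (591.0, -348.0, 26.4, 48.6, 86.0)
 (668.8, 20.7, 51.3, 184.5, 1.4)
 (759.2, 463.2, 49.2, 79.3, 56.1)
rims
 (553.1, -10.3, 61.2, 276.9, 5.6)
 (669.9, -22.0, 62.3, 277.3, 1.6)
pos [ 591.3 -357.7   75.2] closing -4.4 -> turnz 0.001 shift [-1.4 -0.1 45.2] tilt [-0.0006  0.0007] q7 0.22 w 0.0608 F [-0.3 -0.5  0.3] t 16.3
```

Request:
jog_arm([
  [0, 0, 0, -1, 0, 25, 0.4],
  [0, 0, 0, -1, 0, 45, 0.4],
  [0, 0, 0, -1, 0, 45, 0.1],
  [0, 0, 0, -1, 0, 45, -0.2],
  [0, 0, 0, -1, 0, 45, -0.2],
  [0, 0, 0, -1, 0, 45, -0.2],
  [0, 0, 0, -1, 0, 45, -0.2],
  [0, 0, 0, -1, 0, 10, -0.2],
  [0, 0, 0, -1, 0, -35, -0.2],
  [0, 0, 0, -1, 0, -65, -0.2],
  [0, 0, 0, -1, 0, -65, -0.2],
  [0, 0, 0, -1, 0, -65, -0.2],
])

```text
time: 17.5
ee_pos: [0.5914, -0.3597, 0.1411]
eef_rot: [0.734, 0.679, 0.0, 0.001]
ft_force: [-0.5, -0.4, -1.8]
width: 0.0464
grip_force: 14.9
```

```bash
python3 -c "
from h import *
go(559.3,-70.5,5.6,34)
"
```

```text
pos [ 591.4 -359.7  141.1] closing -4.5 -> turnz -0.176 shift [285.9 -54.7 106.8] tilt [ 0.0011 -0.0009] q7 0.24 w 0.0464 F [-0.5 -0.4 -1.8] t 17.5
```

Request:
jog_arm([
  [0, 0, -0.06, 48, -9, 0, -0.2],
  [0, 0, -0.12, 96, -18, 0, -0.2],
  [0, 0, -0.176, 144, -27, 0, -0.2],
  [0, 0, -0.176, 192, -37, 0, -0.2],
  [0, 0, -0.176, 240, -46, 0, -0.2],
  [0, 0, -0.176, 272, -52, 0, -0.2],
  [0, 0, -0.176, 286, -54.7, 0, -0.2],
  [0, 0, -0.176, 286, -54.7, 20, -0.2],
  [0, 0, -0.176, 286, -54.7, 36, -0.2],
  [0, 0, -0.176, 286, -54.7, 36, -0.2],
  [0, 0, -0.176, 286, -54.7, 36, -0.2],
])

```text
time: 18.6
ee_pos: [0.5585, -0.0711, 0.1037]
eef_rot: [0.672, 0.74, -0.0, -0.001]
ft_force: [-0.0, 0.1, -1.1]
width: 0.0458
grip_force: 14.9
```

```bash
python3 -c "
from h import *
go(559.3,-70.5,5.6,34)
"
```

```text
pos [558.5 -71.1 103.7] closing 5.5 -> turnz -0.001 shift [ 0.5  1.  69.7] tilt [-0.0016  0.0004] q7 -0.04 w 0.0458 F [-0.   0.1 -1.1] t 18.6
```

Descend, slide toward pack 1, settle, release and lift, all in one call.

Request:
jog_arm([
  [0, 0, 0, 1, 0.8, 30, -0.2],
  [0, 0, 0, 1, 0.8, 55, -0.2],
  [0, 0, 0, 1, 0.8, 68, -0.2],
  [0, 0, 0, 1, 0.8, 68, -0.2],
  [0, 0, 0, -3, 0.8, 68.5, -0.2],
  [0, 0, 0, -6, 0.8, 69, -0.2],
  [0, 0, 0, -7, 0.8, 69, -0.2],
  [0, 0, 0, -7, 0.8, 69.5, -0.2],
  [0, 0, 0, -7, 0.8, 69.5, -0.2],
])

```text
time: 19.5
ee_pos: [0.5606, -0.077, 0.0351]
eef_rot: [0.672, 0.741, 0.0, 0.0]
ft_force: [1.0, 1.8, -0.8]
width: 0.0459
grip_force: 15.0
```

```bash
python3 -c "
from h import *
c,m=see()
go(506,-352,-4.5,30)
"
```

```text
top
 tops (z60)
 (417.5, -349.5, 45.7, 49.0, 7.4)
 (452.2, 318.1, 50.9, 45.4, 89.5)
 (499.1, -283.4, 46.2, 34.6, 7.8)
 (505.4, -351.7, 49.6, 47.3, 85.8)
 (580.5, 319.2, 51.3, 48.2, 86.3)
 (668.9, 35.3, 51.0, 155.2, 1.9)
 (757.9, 463.1, 47.7, 77.3, 56.1)
rims
 (549.2, 35.4, 60.9, 179.8, 5.4)
 (641.6, 35.8, 161.5, 15.0, 87.2)
pos [560.6 -77.   35.1] closing 5.6 -> turnz 0.177 shift [-268.3  -81.3    5.1] tilt [ 0.0006 -0.0002] q7 -0.08 w 0.0461 F [ 1.   2.1 -0.3] t 19.6
```

Request:
jog_arm([
  [0, 0, 0, 0, 0, 0.5, 0.4],
  [0, 0, 0, 0, 0, 0.5, 0.4],
  [0, 0, 0, 0, 0, 0.5, 0.4],
  [0, 0, 0, 0, 0, -40, 0.4],
  [0, 0, 0, 0, 0, -85, 0.4],
  [0, 0, 0.06, -45, -14, -85, 0.4],
  [0, 0, 0.12, -90, -27, -85, 0.4],
  [0, 0, 0.177, -135, -41, -85, 0.4],
  [0, 0, 0.177, -180, -54, -85, 0.4],
  [0, 0, 0.177, -225, -68, -85, 0.4],
  [0, 0, 0.177, -268, -81, -85, 0.4],
  [0, 0, 0.177, -268, -81, -85, 0.4],
])

```text
time: 20.75
ee_pos: [0.5023, -0.3598, 0.1193]
eef_rot: [0.738, 0.675, -0.002, 0.0]
ft_force: [-0.4, -0.2, -0.4]
width: 0.061
grip_force: 0.0
```

Request:
jog_arm([
  [0, 0, 0, 0, 0, 20, 0.4],
  [0, 0, 0, 0, 0, 45, 0.4],
  [0, 0, 0, 0, 0, 45, 0.4],
  [0, 0, 0, 0, 0, 45, 0.4],
])

```text
time: 21.15
ee_pos: [0.506, -0.3515, 0.0751]
eef_rot: [0.734, 0.679, -0.0, -0.0]
ft_force: [0.4, -0.9, 0.5]
width: 0.0609
grip_force: 0.0
```

```bash
python3 -c "
from h import *
c,m=see()
go(506,-352,-4.5,30)
"
```

```text
top
 tops (z60)
 (417.5, -349.0, 45.6, 49.9, 7.4)
 (423.9, -264.5, 48.4, 46.8, 79.0)
 (452.2, 318.3, 50.3, 45.3, 89.6)
 (498.1, -276.3, 46.2, 48.9, 7.8)
 (506.5, -341.2, 28.3, 46.6, 86.0)
 (562.5, -101.5, 49.1, 93.9, 4.8)
 (580.7, 318.8, 51.1, 49.0, 88.3)
 (668.9, 20.7, 51.1, 184.5, 1.4)
 (760.5, 464.0, 46.8, 77.5, 58.7)
rims
 (553.5, -12.9, 61.2, 276.7, 5.4)
 (670.1, -22.0, 62.0, 277.5, 1.6)
pos [ 506.5 -351.8   75.9] closing -4.5 -> turnz -0.0 shift [-0.2 -0.5 45.9] tilt [ 0.0008 -0.0005] q7 0.28 w 0.061 F [-0.4  0.5  0.1] t 21.2
```

Request:
jog_arm([
  [0, 0, 0, 0, 0, 25, 0.4],
  [0, 0, 0, 0, 0, 46, 0.4],
  [0, 0, 0, 0, 0, 46, 0.1],
  [0, 0, 0, 0, 0, 46, -0.2],
  [0, 0, 0, 0, 0, 46, -0.2],
  [0, 0, 0, 0, 0, 46, -0.2],
  [0, 0, 0, 0, 0, 46, -0.2],
  [0, 0, 0, 0, 0, 10, -0.2],
  [0, 0, 0, 0, 0, -35, -0.2],
  [0, 0, 0, 0, 0, -65, -0.2],
  [0, 0, 0, 0, 0, -65, -0.2],
  [0, 0, 0, 0, 0, -65, -0.2],
])

```text
time: 22.4
ee_pos: [0.5062, -0.3519, 0.1405]
eef_rot: [0.735, 0.679, 0.0, 0.001]
ft_force: [-1.1, 0.5, -2.5]
width: 0.0461
grip_force: 15.0
```

```bash
python3 -c "
from h import *
go(555.2,-27.5,5.4,34)
"
```

```text
pos [ 506.2 -351.9  140.5] closing -4.5 -> turnz -0.173 shift [327.4  23.1 106.2] tilt [ 0.0011 -0.0011] q7 0.31 w 0.0461 F [-1.1  0.5 -2.5] t 22.4
```

Request:
jog_arm([
  [0, 0, -0.06, 48, 3.4, 0, -0.2],
  [0, 0, -0.12, 96, 7, 0, -0.2],
  [0, 0, -0.173, 144, 10, 0, -0.2],
  [0, 0, -0.173, 192, 13.5, 0, -0.2],
  [0, 0, -0.173, 240, 17, 0, -0.2],
  [0, 0, -0.173, 285, 20, 0, -0.2],
  [0, 0, -0.173, 315, 22, 0, -0.2],
  [0, 0, -0.173, 327.4, 23.1, 0, -0.2],
  [0, 0, -0.173, 327.4, 23.1, 20, -0.2],
  [0, 0, -0.173, 327.4, 23.1, 36, -0.2],
  [0, 0, -0.173, 327.4, 23.1, 36, -0.2],
  [0, 0, -0.173, 327.4, 23.1, 36, -0.2],
])

```text
time: 23.6
ee_pos: [0.5544, -0.028, 0.1032]
eef_rot: [0.674, 0.739, -0.0, -0.001]
ft_force: [-0.5, -0.4, -0.2]
width: 0.046
grip_force: 15.0
```

```bash
python3 -c "
from h import *
go(555.2,-27.5,5.4,34)
"
```

```text
pos [554.4 -28.  103.2] closing 5.3 -> turnz -0.002 shift [ 0.4  1.  69.2] tilt [-0.0016  0.0002] q7 -0.13 w 0.046 F [-0.5 -0.4 -0.2] t 23.6
```

Request:
jog_arm([
  [0, 0, 0, 1, 0.8, 30, -0.2],
  [0, 0, 0, 1, 0.8, 55, -0.2],
  [0, 0, 0, 1, 0.8, 67.5, -0.2],
  [0, 0, 0, 1, 0.8, 67.5, -0.2],
  [0, 0, 0, -3, 0.8, 68, -0.2],
  [0, 0, 0, -6, 0.8, 68.5, -0.2],
  [0, 0, 0, -8, 0.8, 69, -0.2],
  [0, 0, 0, -8, 0.8, 69, -0.2],
  [0, 0, 0, -8, 0.8, 69, -0.2],
])

```text
time: 24.5
ee_pos: [0.5571, -0.0346, 0.0356]
eef_rot: [0.673, 0.74, 0.001, 0.001]
ft_force: [1.0, 3.5, 2.3]
width: 0.0461
grip_force: 15.0
```

```bash
python3 -c "
from h import *
c,m=see()
go(418.5,-349,7.4,30)
"
```

```text
top
 tops (z60)
 (417.5, -349.3, 45.7, 49.3, 7.4)
 (424.1, -264.8, 48.0, 46.2, 79.0)
 (452.2, 318.3, 50.3, 45.3, 89.6)
 (498.1, -276.2, 46.2, 49.0, 7.8)
 (580.7, 319.1, 50.4, 49.3, 88.3)
 (668.4, 65.8, 95.0, 49.3, 90.0)
 (758.2, 462.9, 47.7, 76.6, 56.1)
rims
 (547.1, 59.1, 60.9, 125.0, 5.2)
pos [557.  -34.7  35.4] closing 5.4 -> turnz -0.035 shift [-299.9 -167.5    5.1] tilt [0.0014 0.0002] q7 -0.17 w 0.0459 F [1.6 4.3 0.3] t 24.6
```

Request:
jog_arm([
  [0, 0, 0, 0, 0, 0, 0.4],
  [0, 0, 0, 0, 0, 0, 0.4],
  [0, 0, 0, 0, 0, 0, 0.4],
  [0, 0, 0, 0, 0, -40, 0.4],
  [0, 0, 0, 0, 0, -85, 0.4],
  [0, 0, 0, -40, -22, -85, 0.4],
  [0, 0, -0.035, -83, -46, -85, 0.4],
  [0, 0, -0.035, -126, -70, -85, 0.4],
  [0, 0, -0.035, -169, -94, -85, 0.4],
  [0, 0, -0.035, -212, -118, -85, 0.4],
  [0, 0, -0.035, -255, -142, -85, 0.4],
  [0, 0, -0.035, -285, -159, -85, 0.4],
])

```text
time: 25.75
ee_pos: [0.4223, -0.3374, 0.1198]
eef_rot: [0.661, 0.75, -0.001, 0.0]
ft_force: [0.4, -0.0, 0.1]
width: 0.0608
grip_force: 0.0
```

Request:
jog_arm([
  [0, 0, 0, -15, -8.5, 0, 0.4],
  [0, 0, 0, -15, -8.5, 20, 0.4],
  [0, 0, 0, -15, -8.5, 45, 0.4],
  [0, 0, 0, -15, -8.5, 45, 0.4],
  [0, 0, 0, -15, -8.5, 45, 0.4],
])

```text
time: 26.25
ee_pos: [0.4182, -0.3496, 0.0751]
eef_rot: [0.66, 0.751, -0.0, -0.0]
ft_force: [0.0, -0.1, 0.0]
width: 0.0607
grip_force: 0.0
```

```bash
python3 -c "
from h import *
c,m=see()
go(418.5,-349,7.4,30)
"
```

```text
top
 tops (z60)
 (416.3, -340.2, 45.6, 32.6, 7.5)
 (423.8, -264.5, 48.4, 46.9, 79.0)
 (452.2, 318.6, 49.8, 45.3, 89.6)
 (498.1, -276.3, 46.2, 48.9, 7.8)
 (561.3, -82.3, 48.7, 139.3, 5.1)
 (580.6, 318.9, 50.8, 49.4, 88.3)
 (668.7, 20.7, 51.4, 184.5, 1.4)
 (757.2, 463.3, 48.1, 79.2, 53.6)
rims
 (554.0, -15.9, 60.9, 275.6, 5.3)
 (670.1, -22.0, 62.4, 277.4, 1.4)
pos [ 418.8 -349.9   75.8] closing 7.4 -> turnz 0.0 shift [ 0.9 -0.2 45.8] tilt [ 0.0006 -0.0006] q7 0.59 w 0.0607 F [-0.5  0.   0.5] t 26.3
```

Request:
jog_arm([
  [0, 0, 0, 0.5, 0, 25, 0.4],
  [0, 0, 0, 0.5, 0, 46, 0.4],
  [0, 0, 0, 0.5, 0, 46, 0.1],
  [0, 0, 0, 0.5, 0, 46, -0.2],
  [0, 0, 0, 0.5, 0, 46, -0.2],
  [0, 0, 0, 0.5, 0, 46, -0.2],
  [0, 0, 0, 0.5, 0, 46, -0.2],
  [0, 0, 0, 0.5, 0, 10, -0.2],
  [0, 0, 0, 0.5, 0, -35, -0.2],
  [0, 0, 0, 0.5, 0, -65, -0.2],
  [0, 0, 0, 0.5, 0, -65, -0.2],
  [0, 0, 0, 0.5, 0, -65, -0.2],
])

```text
time: 27.5
ee_pos: [0.4185, -0.3494, 0.1405]
eef_rot: [0.66, 0.751, -0.0, 0.001]
ft_force: [-0.8, -0.5, -2.9]
width: 0.0463
grip_force: 15.0
```

```bash
python3 -c "
from h import *
go(551.5,15,5.3,34)
"
```

```text
pos [ 418.5 -349.4  140.5] closing 7.4 -> turnz 0.036 shift [344.4 178.7 106.1] tilt [ 0.001  -0.0013] q7 0.63 w 0.0463 F [-0.8 -0.5 -2.9] t 27.5
```

Request:
jog_arm([
  [0, 0, 0, 42, 22, 0, -0.2],
  [0, 0, 0.036, 84, 44, 0, -0.2],
  [0, 0, 0.036, 126, 66, 0, -0.2],
  [0, 0, 0.036, 168, 88, 0, -0.2],
  [0, 0, 0.036, 210, 109, 0, -0.2],
  [0, 0, 0.036, 252, 131, 0, -0.2],
  [0, 0, 0.036, 294, 153, 0, -0.2],
  [0, 0, 0.036, 325, 169, 0, -0.2],
  [0, 0, 0.036, 344.4, 178.7, 0, -0.2],
  [0, 0, 0.036, 344.4, 178.7, 15, -0.2],
  [0, 0, 0.036, 344.4, 178.7, 36, -0.2],
  [0, 0, 0.036, 344.4, 178.7, 36, -0.2],
])

```text
time: 28.7
ee_pos: [0.5485, 0.0144, 0.0998]
eef_rot: [0.674, 0.739, -0.002, -0.002]
ft_force: [-1.4, -1.1, -1.2]
width: 0.046
grip_force: 15.0
```

Request:
jog_arm([
  [0, 0, 0, 0, 0, 0, -0.2],
  [0, 0, 0, 0, 0, 0, -0.2],
])

```text
time: 28.9
ee_pos: [0.5514, 0.0149, 0.1043]
eef_rot: [0.674, 0.739, 0.0, 0.0]
ft_force: [-0.6, -0.0, -1.9]
width: 0.0464
grip_force: 15.0
```

```bash
python3 -c "
from h import *
go(551.5,15,5.3,34)
"
```

```text
pos [551.4  14.9 104.3] closing 5.3 -> turnz -0.0 shift [ 0.1  0.1 70.3] tilt [ 0.0005 -0.0001] q7 -0.22 w 0.0464 F [-0.6 -0.  -1.9] t 28.9
```

Request:
jog_arm([
  [0, 0, 0, 1, 0, 30, -0.2],
  [0, 0, 0, 1, 0, 55, -0.2],
  [0, 0, 0, 1, 0, 68, -0.2],
  [0, 0, 0, 1, 0, 68.5, -0.2],
  [0, 0, 0, -3, 0, 69, -0.2],
  [0, 0, 0, -6, 0, 69.5, -0.2],
  [0, 0, 0, -9, 0, 69.5, -0.2],
  [0, 0, 0, -9, 0, 69.5, -0.2],
  [0, 0, 0, -9, 0, 69.5, -0.2],
])

```text
time: 29.8
ee_pos: [0.5528, 0.0069, 0.0353]
eef_rot: [0.673, 0.739, 0.001, 0.001]
ft_force: [0.9, 4.2, 1.9]
width: 0.0458
grip_force: 15.0
```

Request:
jog_arm([
  [0, 0, 0, 0, 0, 0, 0.4],
  [0, 0, 0, 0, 0, 0, 0.4],
  [0, 0, 0, 0, 0, 0, 0.4],
  [0, 0, 0, 0, 0, -40, 0.4],
  [0, 0, 0, 0, 0, -85, 0.4],
  [0, 0, 0, 40, 0, -100, 0.4],
  [0, 0, 0, 80, 0, -100, 0.4],
  [0, 0, 0, 120, 0, -100, 0.4],
  [0, 0, 0, 160, 0, -100, 0.4],
  [0, 0, 0, 200, 0, -100, 0.4],
  [0, 0, 0, 200, 0, -100, 0.4],
])

```text
time: 30.9
ee_pos: [0.5314, 0.2119, 0.1347]
eef_rot: [0.671, 0.742, 0.001, -0.001]
ft_force: [0.2, -0.7, -0.0]
width: 0.0605
grip_force: 0.0
```

```bash
python3 -c "
from h import *
c,m=see()
go(551.5,15,5.3,34)
i=c['image'][100:290,130:500,::-1];cv2.imwrite('pics/t1.png',cv2.resize(i,None,fx=2.1,fy=2.1,interpolation=cv2.INTER_CUBIC))
"
```

```text
top
 tops (z60)
 (424.0, -264.4, 48.7, 46.5, 79.0)
 (445.8, 337.0, 50.2, 23.9, 34.1)
 (498.3, -276.5, 46.6, 48.1, 7.1)
 (559.7, -63.6, 49.4, 184.9, 5.6)
 (669.0, 20.7, 50.8, 184.5, 1.4)
 (758.4, 462.4, 46.3, 76.9, 57.5)
rims
 (554.5, -20.3, 60.9, 276.9, 5.4)
 (670.4, -22.0, 61.9, 277.3, 1.4)
pos [532.4 208.5 134.4] closing 5.6 -> turnz 0.005 shift [-1.945e+02  1.000e-01  1.002e+02] tilt [-0.0003  0.0009] q7 -0.58 w 0.0613 F [ 0.9  0.  -0.1] t 30.9
```

View pics/t1.png

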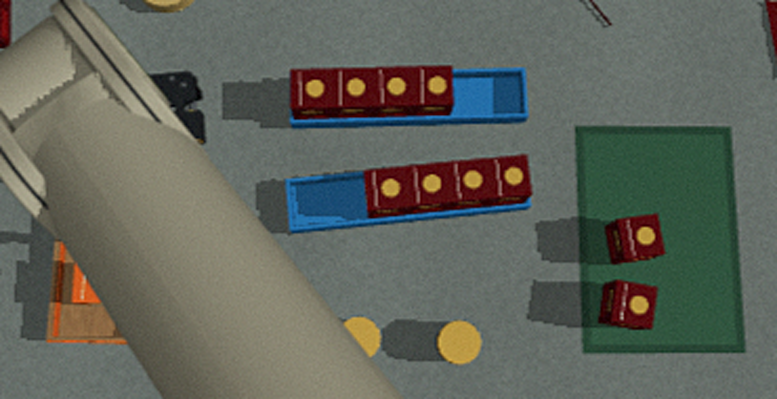

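The picture shows four reds tight against the −y end of the loose tray, at (365–530, 185). Two reds are left on the mat, and the jars are untouched. Next is pushing the tray.

```bash
python3 -c "
from h import *
go(492,-52,91.4,120)
"
```

```text
pos [532.4 208.5 134.4] closing 5.6 -> turnz -1.497 shift [-255.3  -65.7   14.1] tilt [-0.0003  0.0009] q7 -0.58 w 0.0613 F [ 0.9  0.  -0.1] t 30.9
```

Request:
jog_arm([
  [0, 0, -0.15, -30, -8, 0, 1],
  [0, 0, -0.3, -60, -16, 0, 1],
  [0, 0, -0.45, -90, -24, 0, 1],
  [0, 0, -0.6, -120, -32, 0, 1],
  [0, 0, -0.75, -150, -40, 0, 1],
  [0, 0, -0.9, -180, -48, 0, 1],
  [0, 0, -1.05, -210, -56, 0, 1],
  [0, 0, -1.2, -240, -64, 0, 1],
  [0, 0, -1.35, -255, -66, 0, 1],
  [0, 0, -1.497, -255, -66, 0, 1],
  [0, 0, -1.497, -255, -66, 0, 1],
  [0, 0, -1.497, -255, -66, 0, 1],
])

```text
time: 32.15
ee_pos: [0.4912, -0.0552, 0.1343]
eef_rot: [-0.007, 1.0, -0.0, -0.0]
ft_force: [0.6, -0.3, 0.2]
width: 0.087
grip_force: 0.0
```

```bash
python3 -c "
from h import *
c,m=see()
go(492,-52,91.4,12)
"
```

```text
top
 tops (z60)
 (424.0, -264.5, 48.7, 46.4, 79.2)
 (452.2, 318.1, 50.9, 45.4, 89.5)
 (498.1, -275.9, 46.2, 49.7, 7.8)
 (566.3, 3.5, 49.1, 23.9, 89.8)
 (580.7, 319.2, 50.3, 49.2, 88.3)
 (669.2, 20.9, 50.4, 184.1, 1.4)
 (757.9, 463.1, 47.7, 77.3, 56.1)
rims
 (545.6, 74.1, 60.9, 87.3, 5.4)
 (640.5, 51.9, 130.0, 14.8, 85.4)
pos [491.3 -54.8 134.3] closing 90.8 -> turnz -0.01 shift [ -0.7   2.8 122.3] tilt [-0.0001 -0.0002] q7 1.42 w 0.087 F [-0.5 -0.  -0.3] t 32.2
```

Request:
jog_arm([
  [0, 0, -0.01, 0, 2.8, 45, 1],
  [0, 0, -0.01, 0, 2.8, 85, 1],
  [0, 0, -0.01, 0, 2.8, 115, 1],
  [0, 0, -0.01, 0, 2.8, 122, 1],
  [0, 0, -0.01, 0, 2.8, 122, 1],
  [0, 0, -0.01, -8, 2.8, 122, 1],
  [0, 0, -0.01, -14, 2.8, 122, 1],
  [0, 0, -0.01, -19, 2.8, 122, 1],
  [0, 0, -0.01, -24, 2.8, 122, 1],
  [0, 0, -0.01, -29, 2.8, 122, 1],
  [0, 0, -0.01, -33, 2.8, 122, 1],
  [0, 0, -0.01, -37, 2.8, 122, 1],
])

```text
time: 33.4
ee_pos: [0.5271, -0.0507, 0.0124]
eef_rot: [-0.015, 1.0, -0.0, -0.002]
ft_force: [-11.2, 0.5, 8.7]
width: 0.087
grip_force: 5.2
```

Request:
jog_arm([
  [0, 0, 0, -4, 0, 0, 1],
  [0, 0, 0, -8, 0, 0, 1],
  [0, 0, 0, -12, 0, 0, 1],
  [0, 0, 0, -16, 0, 0, 1],
  [0, 0, 0, -20, 0, 0, 1],
  [0, 0, 0, -24, 0, 0, 1],
  [0, 0, 0, -27, 0, 0, 1],
  [0, 0, 0, -29, 0, 0, 1],
  [0, 0, 0, -31, 0, 0, 1],
  [0, 0, 0, -31, 0, 0, 1],
])

```text
time: 34.4
ee_pos: [0.5584, -0.05, 0.0124]
eef_rot: [-0.015, 1.0, -0.0, -0.001]
ft_force: [-6.8, 0.1, 5.2]
width: 0.0871
grip_force: 3.6
```

```bash
python3 -c "
from h import *
c,m=see()
go(570,-52,91.4,12)
i=c['image'][100:290,130:500,::-1];cv2.imwrite('pics/t2.png',cv2.resize(i,None,fx=2.1,fy=2.1,interpolation=cv2.INTER_CUBIC))
"
```

```text
top
 tops (z60)
 (452.2, 318.4, 50.2, 45.4, 89.6)
 (498.2, -276.5, 46.2, 48.6, 7.8)
 (580.9, 318.8, 52.0, 47.6, 86.5)
 (610.8, 7.9, 40.0, 21.8, 89.8)
 (668.3, 57.5, 111.6, 49.3, 90.0)
 (757.6, 463.3, 47.7, 77.9, 56.1)
rims
 (594.8, 74.1, 61.8, 87.4, 0.7)
 (640.5, 56.9, 120.0, 14.8, 85.0)
pos [558.4 -50.   12.4] closing 91.7 -> turnz 0.005 shift [-11.5  -2.4   0.4] tilt [-0.0027 -0.0005] q7 1.24 w 0.087 F [-7.7  0.4  4.5] t 34.5
```

View pics/t2.png

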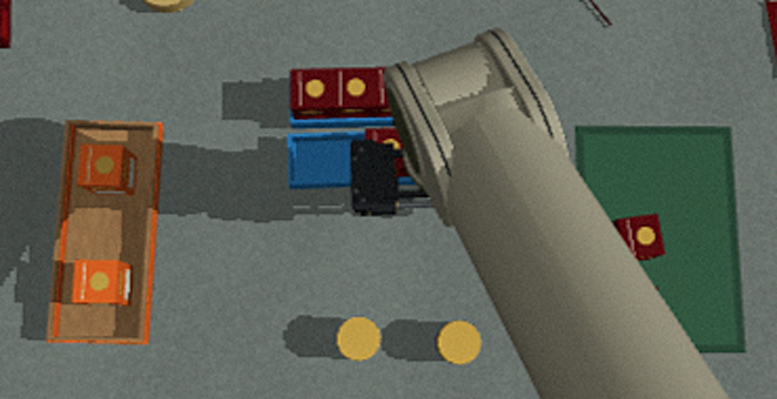

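The tray is now nearly parallel, with a thin gap left at about (345,128). Both oranges stand in the box, and the jars are unmoved.

Request:
jog_arm([
  [0, 0, 0, -3, 0, 0, 1],
  [0, 0, 0, -6, 0, 0, 1],
  [0, 0, 0, -9, 0, 0, 1],
  [0, 0, 0, -11, 0, 0, 1],
  [0, 0, 0, -12, 0, 0, 1],
  [0, 0, 0, -13, 0, 0, 1],
  [0, 0, 0, -13, 0, 0, 1],
])

```text
time: 35.15
ee_pos: [0.5698, -0.0496, 0.0123]
eef_rot: [-0.015, 1.0, -0.0, -0.003]
ft_force: [-16.8, 0.1, 12.5]
width: 0.0868
grip_force: 7.8
```

```bash
python3 -c "
from h import *
c,m=see()
go(570,-52,91.4,12)
"
```

```text
top
 tops (z60)
 (452.2, 318.3, 50.4, 45.3, 89.6)
 (498.6, -279.9, 46.2, 41.6, 7.8)
 (580.6, 318.9, 50.9, 49.4, 88.3)
 (622.9, 7.8, 40.1, 21.9, 89.8)
 (668.4, 56.3, 114.0, 49.3, 90.0)
 (757.9, 463.1, 47.7, 77.3, 56.1)
rims
 (609.9, 77.7, 86.7, 76.5, 83.1)
pos [569.7 -49.6  12.3] closing 91.7 -> turnz 0.005 shift [-0.2 -2.4  0.3] tilt [-0.0062 -0.0011] q7 1.24 w 0.0868 F [-15.3   0.2  11.9] t 35.2
```

Request:
jog_arm([
  [0, 0, 0, -1, 0, 0, 1],
  [0, 0, 0, -1.5, 0, 0, 1],
  [0, 0, 0, -1.5, 0, 0, 1],
])

```text
time: 35.5
ee_pos: [0.5699, -0.0496, 0.0122]
eef_rot: [-0.014, 1.0, -0.001, -0.005]
ft_force: [-23.6, -0.2, 18.5]
width: 0.0869
grip_force: 11.5
```

Request:
jog_arm([
  [0, 0, 0, 6, 0, 0, 1],
  [0, 0, 0, 25, 0, 0, 1],
  [0, 0, 0, 55, 0, 0, 1],
  [0, 0, 0, 60, 0, -45, 1],
  [0, 0, 0, 60, 0, -90, 1],
  [0, 0, 0, 60, 0, -130, 1],
  [0, 0, 0, 60, -50, -130, 1],
  [0, 0, 0, 60, -100, -130, 1],
  [0, 0, 0, 60, -150, -130, 1],
  [0, 0, 0, 60, -200, -130, 1],
  [0, 0, 0, 60, -230, -130, 1],
  [0, 0, 0, 60, -230, -130, 1],
])

```text
time: 36.7
ee_pos: [0.5197, -0.2872, 0.142]
eef_rot: [-0.011, 1.0, -0.001, 0.0]
ft_force: [-0.4, -0.3, 0.4]
width: 0.0872
grip_force: 0.0
```

```bash
python3 -c "
from h import *
c,m=see()
go(570,-52,91.4,12)
i=c['image'][100:290,130:500,::-1];cv2.imwrite('pics/t3.png',cv2.resize(i,None,fx=2.1,fy=2.1,interpolation=cv2.INTER_CUBIC))
"
```

```text
top
 tops (z60)
 (423.8, -264.4, 48.7, 46.9, 79.0)
 (452.2, 318.2, 50.6, 45.3, 89.6)
 (489.8, -277.4, 31.4, 48.6, 5.9)
 (580.5, 319.2, 50.6, 49.0, 87.4)
 (612.2, -63.9, 50.0, 184.5, 1.7)
 (669.3, 20.7, 50.5, 184.5, 1.3)
 (759.3, 463.6, 48.8, 79.2, 58.7)
rims
 (612.6, -20.4, 277.7, 74.7, 89.7)
 (693.9, -129.2, 99.6, 46.1, 59.6)
pos [ 520.4 -283.7  142.2] closing 91.4 -> turnz 0.001 shift [-55.3 230.4 130.3] tilt [0.0005 0.0002] q7 1.76 w 0.0872 F [-0.4  1.   0.6] t 36.8
```

View pics/t3.png

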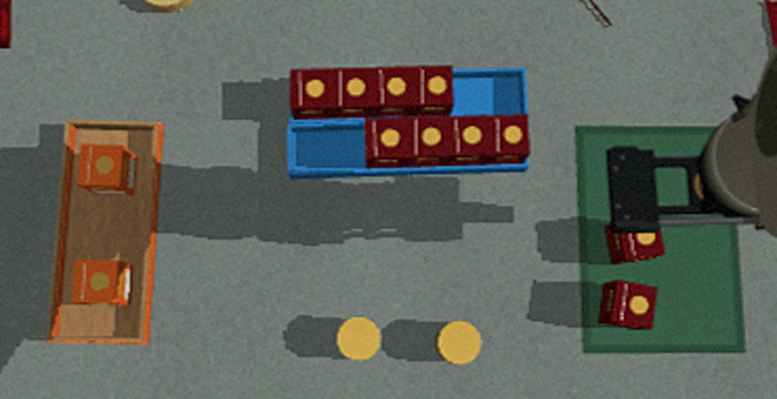

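The trays look joined along the whole side. I'll check the edge slopes for any residual wedge gap.

```bash
python3 -c "
from h import *
c,m=see('top');b=m['brim'];W=m['W']
# loose tray near outer wall rim and finished far rim, per y bin
P=W[b];P=P[(P[:,0]>.55)&(P[:,0]<.72)]
for y0 in np.arange(-.15,.12,.03):
    q=P[(P[:,1]>=y0)&(P[:,1]<y0+.03)];
    print(round(y0+.015,3),(np.percentile(q[:,0],[1,99])*1000).round(1),len(q))
B=m['blue']
for u in range(264,388,8):
    col=np.where(B[100:200,u])[0]+100; gap=[(int(a),int(bb)) for a,bb in zip(col[:-1],col[1:]) if bb-a>1]
    print(u,col.min() if len(col) else None,col.max() if len(col) else None,gap)
i=c['image'][125:190,255:390,::-1];cv2.imwrite('pics/t4.png',cv2.resize(i,None,fx=5.9,fy=5.9,interpolation=cv2.INTER_CUBIC))
"
```

```text
top
 tops (z60)
 (423.9, -264.5, 48.4, 46.7, 79.0)
 (452.2, 318.3, 50.4, 45.3, 89.6)
 (491.1, -276.9, 32.3, 48.8, 8.0)
 (580.5, 319.2, 51.3, 48.2, 86.3)
 (612.2, -63.9, 50.0, 184.5, 1.7)
 (669.1, 20.7, 51.0, 184.4, 1.6)
 (767.4, 478.7, 69.5, 53.7, 3.9)
rims
 (613.8, -20.4, 277.7, 77.2, 89.7)
 (693.9, -129.2, 99.6, 46.1, 59.6)
-0.135 [583.9 703.9] 64
-0.105 [583.  702.2] 63
-0.075 [581.8 702.1] 39
-0.045 [581.4 585.7] 30
-0.015 [579.8 630.5] 27
0.015 [579.5 631.3] 26
0.045 [578.6 643.3] 79
0.075 [577.8 643.1] 78
0.105 [576.9 650.1] 117Traceback (most recent call last):
  File "<string>", line 8, in <module>
    print(round(y0+.015,3),(np.percentile(q[:,0],[1,99])*1000).round(1),len(q))
                            ~~~~~~~~~~~~~^^^^^^^^^^^^^^^
    return _quantile_unchecked(
        a, q, axis, out, overwrite_input, method, keepdims, weights)
    return _ureduce(a,
                    func=_quantile_ureduce_func,
    ...<5 lines>...
                    overwrite_input=overwrite_input,
                    method=method)
    r = func(a, **kwargs)
    result = _quantile(arr,
                       quantiles=q,
    ...<2 lines>...
                       out=out,
                       weights=wgt)
    slices_having_nans = np.isnan(arr[-1, ...])
                                  ~~~^^^^^^^^^
IndexError: index -1 is out of bounds for axis 0 with size 0
```

```bash
python3 -c "
from h import *
go(525,50,91.4,12)
"
```

```text
pos [ 520.8 -281.4  142.4] closing 91.6 -> turnz 0.004 shift [-13.4 331.1 130.6] tilt [0.0007 0.0006] q7 1.76 w 0.0871 F [ 0.3  0.7 -0.3] t 36.8
```

Request:
jog_arm([
  [0, 0, 0, -1, 45, 0, 1],
  [0, 0, 0, -2, 90, 0, 1],
  [0, 0, 0, -4, 135, 0, 1],
  [0, 0, 0, -6, 180, 0, 1],
  [0, 0, 0, -8, 225, 0, 1],
  [0, 0, 0, -10, 270, 0, 1],
  [0, 0, 0, -12, 310, 0, 1],
  [0, 0, 0, -13, 331, 0, 1],
  [0, 0, 0, -13, 331, 0, 1],
  [0, 0, 0, -13, 331, 45, 1],
  [0, 0, 0, -13, 331, 90, 1],
  [0, 0, 0, -13, 331, 90, 1],
])

```text
time: 38.0
ee_pos: [0.5201, 0.0495, 0.048]
eef_rot: [-0.015, 1.0, -0.0, -0.004]
ft_force: [-1.5, -0.8, 0.3]
width: 0.0868
grip_force: 0.0
```

```bash
python3 -c "
from h import *
go(565,50,91.4,12)
"
```

```text
pos [520.1  49.5  48. ] closing 91.7 -> turnz 0.006 shift [-45.2  -0.8  35.7] tilt [-0.008  -0.0003] q7 1.09 w 0.0868 F [-1.5 -0.8  0.3] t 38.0
```

Request:
jog_arm([
  [0, 0, 0, 0, 0, 20, 1],
  [0, 0, 0, 0, 0, 39, 1],
  [0, 0, 0, 0, 0, 39, 1],
  [0, 0, 0, -15, 0, 39, 1],
  [0, 0, 0, -28, 0, 39, 1],
  [0, 0, 0, -35, 0, 39, 1],
  [0, 0, 0, -38, 0, 39, 1],
  [0, 0, 0, -40, 0, 39, 1],
  [0, 0, 0, -42, 0, 39, 1],
  [0, 0, 0, -43, 0, 39, 1],
  [0, 0, 0, -43, 0, 39, 1],
])

```text
time: 39.1
ee_pos: [0.5668, 0.0511, 0.0133]
eef_rot: [-0.015, 1.0, -0.0, -0.0]
ft_force: [0.4, -0.2, -0.1]
width: 0.087
grip_force: 0.0
```

```bash
python3 -c "
from h import *
go(567,50,91.4,12)
"
```

```text
pos [566.8  51.1  13.3] closing 91.7 -> turnz 0.005 shift [-0.2 -1.2  1.3] tilt [-0.0002 -0.0001] q7 1.05 w 0.087 F [ 0.4 -0.2 -0.1] t 39.1
```

Just short of contact. I'll go on slowly.

Request:
jog_arm([
  [0, 0, 0, -0.7, 0, 0, 1],
  [0, 0, 0, -1.4, 0, 0, 1],
  [0, 0, 0, -2, 0, 0, 1],
  [0, 0, 0, -2.5, 0, 0, 1],
  [0, 0, 0, -2.5, 0, 0, 1],
])

```text
time: 39.6
ee_pos: [0.5675, 0.0513, 0.0131]
eef_rot: [-0.015, 1.0, -0.0, -0.002]
ft_force: [-9.7, 0.6, 7.6]
width: 0.087
grip_force: 5.1
```

Request:
jog_arm([
  [0, 0, 0, -0.7, 0, 0, 1],
  [0, 0, 0, -1.4, 0, 0, 1],
  [0, 0, 0, -2, 0, 0, 1],
  [0, 0, 0, -2, 0, 0, 1],
])

```text
time: 40.0
ee_pos: [0.5678, 0.0513, 0.013]
eef_rot: [-0.014, 1.0, -0.001, -0.004]
ft_force: [-17.8, 0.2, 14.9]
width: 0.0868
grip_force: 9.4
```

Request:
jog_arm([
  [0, 0, 0, 4, 0, 0, 1],
  [0, 0, 0, 20, 0, 0, 1],
  [0, 0, 0, 50, 0, 0, 1],
  [0, 0, 0, 55, 0, -45, 1],
  [0, 0, 0, 55, 0, -90, 1],
  [0, 0, 0, 55, 0, -130, 1],
  [0, 0, 0, 55, 50, -130, 1],
  [0, 0, 0, 55, 100, -130, 1],
  [0, 0, 0, 55, 150, -130, 1],
  [0, 0, 0, 55, 190, -130, 1],
  [0, 0, 0, 55, 210, -130, 1],
  [0, 0, 0, 55, 210, -130, 1],
])

```text
time: 41.2
ee_pos: [0.509, 0.2636, 0.1435]
eef_rot: [-0.017, 1.0, 0.001, 0.0]
ft_force: [-0.7, 0.7, -0.4]
width: 0.087
grip_force: 0.0
```

```bash
python3 -c "
from h import *
c,m=see('top');b=m['brim'];W=m['W']
P=W[b];P=P[(P[:,0]>.55)&(P[:,0]<.72)]
for y0 in np.arange(-.15,.11,.03):
    q=P[(P[:,1]>=y0)&(P[:,1]<y0+.03)];
    print(round(y0+.015,3),(np.percentile(q[:,0],[1,99])*1000).round(1) if len(q) else 0,len(q))
j=(m['h']>15)&(m['h']<35)&(m['s']>90)&(m['v']>100)&m['ok']&(m['z']>.038)&(m['z']<.052)
print('jar',rects(c,j,.046))
s=camera('scene')
i=s['image'][140:260,150:480,::-1];cv2.imwrite('pics/t5.png',cv2.resize(i,None,fx=2.4,fy=2.4,interpolation=cv2.INTER_CUBIC))
"
```

```text
top
 tops (z60)
 (424.0, -264.4, 48.7, 46.5, 79.0)
 (498.1, -276.2, 46.2, 49.0, 7.8)
 (612.5, -63.8, 49.8, 184.5, 1.3)
 (669.0, 20.7, 50.8, 184.5, 1.4)
 (769.2, 456.9, 16.4, 67.6, 87.0)
rims
 (613.8, -20.4, 277.7, 72.2, 89.7)
 (676.9, -118.4, 85.5, 53.8, 90.0)
-0.135 [584.1 705.1] 62
-0.105 [583.1 702.3] 58
-0.075 [582.2 702. ] 39
-0.045 [581.5 585.5] 27
-0.015 [580.7 585.3] 31
0.015 [580.1 583.4] 22
0.045 [579.6 643.2] 76
0.075 [578.5 643.4] 78
0.105 [578.  647.9] 115
jar [(384.5, -73.8, 44.1, 43.3, 89.4), (390.8, 36.2, 45.5, 43.5, 44.8)]
```

View pics/t5.png

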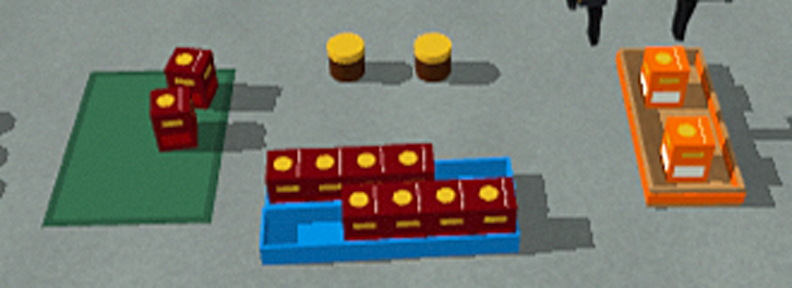

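The scene view shows the trays flush along their sides at (390,200), with the row of four tight. Both oranges are upright in the box at about (680,110), the jars are in place at (345,55) and (433,55), and the two spare reds are on the mat.

```bash
python3 -c "
from bench import order
print(order.close_job())"
```

```text
the job is handed in; nothing more can be done
None
```

I've handed the job in: both orange packs are in the striped box, four red packs stand tight against the −y end of the tray, its long side sits flush against the finished tray, and the jars were left alone; the judge's result wasn't shown.

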